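# Work the spare torch out of its case

## Task

Swing the yellow keeper bar clear of the welding torch, then work the torch out of the tight cutout, wiggling it by its projecting copper head so that the case is neither lifted nor dragged along. Carry the torch to the shallow aluminium job tray, lower it in without dropping it so that it lies flat inside, and let go. Leave the keeper open, and do not disturb the tape measure, the pliers or the steel T piece.

Things in the scene. Friction and masses are not known exactly. Their poses are not given: they have to be found in the camera images.
- case: Loose blue steel case, 1.4 kg, open at the top, 240 (x) x 130 (y) x 36 mm high, walls 4 mm, in a low fixed steel frame on the bench (9 mm high, 1.5 mm play) that stops it sliding, not lifting. Origin: centre of its underside, x along its length. The x<0 half has a black rubber liner, 34 mm high, with the cutout; the x>0 half is an empty well, 116 x 122 mm, floor 4 mm up, for the torch's head.
- cutout (a point): Middle of the cutout at its bed, 18 mm above the bench; axes as the case. Four orange spring pads (38 mm high) press about 9 N each on the handle's sides. Pulled straight up the torch often brings the case along. Strokes of about 10 mm along x (free towards +x, 4 mm of play towards the tail), rising 2 to 4 mm on each +x stroke with the head end first, free it with little upward force.
- torch_mid (a point): Loose spare welding torch without cable, 190 mm long along x (head to +x), about 0.24 kg: its middle, half-way up. Starts along the case's x, this point at case x=-15 mm, 34 mm above the bench. Black handle 26 mm wide, 32 high, from x=-95 to +20 mm, on which alone it rests when laid down; mass centre near x=-10. Then collar, copper head and red-brown nozzle on the same centre line.
- torch_head (a point): Centre of the torch's copper head, a block 36 mm long (x), 20 mm wide (y), 20 mm high; 48 mm from torch_mid towards the nozzle, same axes. Grasp it here from above, fingers closing along its y. At the start 30 mm above the well's floor, with 50 mm free on both sides; the liner ends 33 mm from it.
- keeper (a joint): Angle of the yellow keeper bar about its upright pivot, rad: 0 = straight across above the torch's handle; grows as the knob end swings towards the case's tail end (case -x), clockwise from above. Clear of the torch from about 1.35; stop at 1.9. Starts between -0.25 and 0.3. Light friction (0.04 N m); stays where it is left. Closed, it blocks lifting the handle.
- keeper_pivot (a point): Keeper's pivot axis, at case x=-45, y=+48 mm; this point is 57.5 mm above the bench, the bar's mid height (bar 7 mm thick, 16 mm wide). Axes as the case.
- keeper_knob (a point): Middle of the red upright knob on the keeper's free end: 14 mm in diameter, from 61 to 95 mm above the bench, this point at 78 mm; 80 mm from the pivot axis (at angle 0 towards case -y). Can be pushed from its side with closed fingers. Axes turn with the keeper.
- tray: Fixed shallow aluminium job tray with green floor, outside 250 (x) x 150 (y) x 16 mm high, walls 4 mm, floor 6 mm above the bench. Origin: centre of its underside, x along its length.
- tape: Bystander: black tape measure, 75 x 45 x 70 mm high; origin under its middle.
- coupon: Bystander: welded steel T piece, 150 x 100 mm, 58 mm high; origin under its middle.
- pliers: Bystander: red-handled pliers, 170 mm long, 16 mm high, lying flat.
- torch: The same torch; origin under its middle, 16 mm below torch_mid. Axes as torch_mid.
Things that resemble listed ones, but are neither listed nor needed, are in the scene too. What is shaped like the torch but blue is not meant.

How it is judged:
By the outcome, as a careful person would: the job done as asked, in the order asked, and still so for the second after the job is handed in, with the robot touching nothing.
It also fails if it takes over 72 s, if anything falls off the work surface, if the arm or the gripper's body presses on something with over 40 N, if the wrist force passes 120 N, or if a joint passes its speed limit or range.

## Robot

A 6-joint arm with a two-finger parallel gripper is mounted at the origin on the work surface. World frame = base frame: x ahead of the robot, y to its left, z up, the work surface at z = 0. Lengths are in mm, angles in rad, forces in N, time in s.
With the tool pointing down it reaches from about 275 to 775 mm from the base axis. Payload 14.6 kg.
Tool frame: the origin (TCP) lies midway between the tips of the shut fingers; the grasp point (between the pads) lies 19 mm behind it (bot.grasp_offset is the distance from the TCP to the grasp point, in mm); z points along the fingers, y is the line along which they close (so a half turn about z gives the same grasp; the last joint's range is limited). The gripper opens to 85 mm and grips with 20 to 120 N. Pads are 22 mm wide; open, the fingers measure 114 mm over their backs; the gripper's body (76 mm by 85 mm) begins 54 mm behind the grasp point. The pads swing forward as they close: fully open they stand 13 mm farther back than shut.
Start: joints at [-1.365, 0.263, -0.048, 1.259, 0, 1.415], TCP at [185.331, -491.203, 231.278] pointing down, gripper open.
Joint ranges: [-2.65, 2.65], [-0.89, 1.7], [-1.18, 1.37], [-2.13, 2.11], [-1.35, 1.29], [-3.14, 3.14]. Speed limits (rad/s): [1.89, 1.89, 2.57, 2.79, 3.14, 3.14].

## Interface

Orientations are given as [roll, pitch, yaw] about the fixed x, y, z axes, in that order (R = Rz(yaw) Ry(pitch) Rx(roll)).
In Python, from cell import bot gives the robot as it stands. The module is installed in compiled form; this text tells all that it offers.
- The arm moves only by the tool carry_out, never from a script. Its argument "moves" is a list of rows, each a list of 6 numbers: the shift along the tool's x, y, z in cm, then the turn, a rotation vector about the tool's x, y, z in rad. In form: [[x, y, z, ax, ay, az], ...]. A call has 1 to 5 rows; each row shifts and turns the commanded pose from where the row before left it, along the tool's axes as they then stand; what a row does not reach is not made up. A row lasts 1/10 s, in which the tool goes at most 50 mm and 8.59 degrees, less where a joint would pass 70% of its speed; a pose out of reach is approached as far as the arm can. A call is refused whole if a number of a shift passes 5 or a number of a turn 0.15, either way. A call with a gripper value outside its range is refused whole. "hand" is the opening, from -1 (shut) to 1 (fully open), so that 0 is half open, set as the call begins (left out, the last holds). The fingers move at their own pace and stop on an object; "newtons" is the grip in N (left out, the last holds). Time passes only in rows, so rows that do not move let the fingers close. It gives the time, the measured TCP pose, the force, the opening and the grip force at its end, in the units of the state.
- bot.get_obs(): the state, without advancing time (a new reading comes with each control period).
- bot.get_image(name): name is "side" or "top"; returns (picture, depth): 480x640x3 uint8, red, green, blue; 480x640 float32, mm along the optical axis (not along the pixel's ray), 0 where there is no reading.
- bot.calibration(name): a dict with "fov_y" (degrees; the focal length in pixels is half the picture's height over the tangent of half this angle, whatever the lens; pixels are square), "cx", "cy" (the principal point, pixels), "pose" (4x4, takes a point from camera to world coordinates). Camera axes: x right, y down, z forward; pixel columns grow to the right and rows downward; lengths in mm; the calibration is good to about 2 mm. A picture is of the moment at which its call begins. calibration takes no time and is no camera call.
- bot.sign_off(): hands the job in; it is judged then, once.
Trained networks look in the newest picture that a camera, given by its name, has taken for a name from the list of things; names that differ only in an ending like _2 or _b are one class to them, and where a whole thing is asked for, a point or a joint stands for the part that bears it (a point fixed in the world has none). Each returns a list of dicts, best first, with "p" (0 to 1); they miss things now and then, are a little off and sometimes report something else, mostly with a low value. They report only what shows in the picture. A call takes as long as a camera call. They do not tell look-alikes from the thing itself.
- bot.boxes_of(label, camera): "at" ([x, y, z] in mm, in world coordinates, good to about 4 mm: the middle of the surface that is visible of it).
- bot.silhouettes(label, camera): "mask" (480x640 bool, what is visible of it).
- bot.tip_of(label, camera): "at" ([x, y, z] in mm, in world coordinates, good to about 4 mm: a listed point, or the origin of a listed thing).
The state is a dict: "clock": time; "joint_positions": joint angles; "dq": joint speeds; "effort": joint torques, N m; "ee_pos": TCP position; "tcp_rot": TCP orientation; "wrist_force": force on the tool from outside, world axes, zero at the start; "wrist_torque": the same for the moment, N m; "grip_width": finger opening in mm; "grip_force": force on a finger pad.
Only numpy, scipy, OpenCV 4.12 (cv2) and the standard library are available. Lean on these libraries where they do the work, as an engineer would, in place of code of your own. Each camera call takes 0.05 s, during which the arm holds its last target. There are 200 camera calls.

## Working session

There is one attempt and no reset: what is moved stays moved. The work goes in short steps, Python scripts to look and compute and a tool call to move; the robot and the scene stay as the last step left them, time stands still between calls to the robot, and variables do not carry over. Pictures are saved under pics/ and viewed, at most 10 in all, crops included, and the job is handed in when it is done.

Besides the shell and the picture viewer there is one more tool, called as a command line: name --pt "numbers of a row" for each row, then --argument value for the rest. carry_out: Moves the arm, as the interface text tells. Its arguments: {"type":"object","properties":{"moves":{"type":"array"},"hand":{"type":"number"},"newtons":{"type":"number"}},"required":["moves"]}

```bash
mkdir -p pics
python3 - <<'E'
from cell import bot
import cv2,numpy as np
for c in("top","side"):
    p,d=bot.get_image(c); cv2.imwrite(f"pics/{c}0.png",p[:,:,::-1]); np.save(f"pics/{c}0.npy",d)
    k=bot.calibration(c); print(c,k["fov_y"],k["cx"],k["cy"],np.round(k["pose"],3).tolist())
    for l in("case","cutout","torch_mid","torch_head","keeper_pivot","keeper_knob","tray","tape","coupon","pliers"):
        print(l,[(np.round(r["at"]).tolist(),round(r["p"],2)) for r in bot.tip_of(l,c)])
print(bot.get_obs())
E
```

```text
top 50.9943651893919 322.1270781598288 238.99596715083743 [[0.018, -0.987, 0.159, 235.042], [-1.0, -0.02, -0.009, -1.042], [0.012, -0.158, -0.987, 1271.402], [0.0, 0.0, 0.0, 1.0]]
case [([524.0, 240.0, 2.0], 0.93)]
cutout [([474.0, 208.0, 22.0], 0.58)]
torch_mid [([239.0, 317.0, 16.0], 0.94), ([509.0, 227.0, 28.0], 0.63)]
torch_head [([190.0, 308.0, 16.0], 0.86), ([552.0, 250.0, 37.0], 0.64)]
keeper_pivot [([467.0, 263.0, 59.0], 0.94)]
keeper_knob [([510.0, 193.0, 78.0], 0.56)]
tray [([548.0, -200.0, -3.0], 0.83)]
tape [([446.0, 8.0, -2.0], 0.82)]
coupon [([511.0, -483.0, -0.0], 0.72)]
pliers [([483.0, 477.0, -0.0], 0.77)]
side 49.53631642540343 317.60843042716886 244.6312993895059 [[0.788, -0.406, 0.463, -247.484], [-0.616, -0.504, 0.606, -918.112], [-0.012, -0.763, -0.647, 1024.783], [0.0, 0.0, 0.0, 1.0]]
case [([527.0, 236.0, 0.0], 0.61)]
cutout [([480.0, 206.0, 17.0], 0.79)]
torch_mid [([274.0, -234.0, 15.0], 0.8), ([512.0, 228.0, 32.0], 0.67)]
torch_head [([270.0, -283.0, 17.0], 0.93), ([560.0, 250.0, 36.0], 0.57)]
keeper_pivot [([467.0, 258.0, 59.0], 0.72), ([515.0, 230.0, 19.0], 0.56)]
keeper_knob [([518.0, 194.0, 83.0], 0.5)]
tray []
tape [([448.0, 7.0, -3.0], 0.63)]
coupon [([511.0, -488.0, -1.0], 0.71)]
pliers []
{'clock': 1.1, 'joint_positions': array([-1.36527548e+00,  2.63102637e-01, -4.83052926e-02,  1.25937595e+00,
       -3.41578784e-06,  1.41551114e+00]), 'dq': array([-0.00080381,  0.0004901 , -0.00061501, -0.00126009,  0.00097289,
       -0.00021886]), 'effort': array([ 1.77940437e-03, -6.37433267e+01,  3.84774756e+01,  8.36337404e-04,
       -1.30540884e-04, -6.67178355e-06]), 'ee_pos': array([ 185.34362355, -491.2066167 ,  231.27496988]), 'tcp_rot': array([3.14158088e+00, 5.30060575e-06, 3.60806038e-01]), 'wrist_force': array([0.02255649, 0.17812695, 1.23793509]), 'wrist_torque': array([-0.05084656, -0.00870216, -0.0033865 ]), 'grip_force': 0.0, 'grip_width': 85.18484899826012}
```

View pics/top0.png

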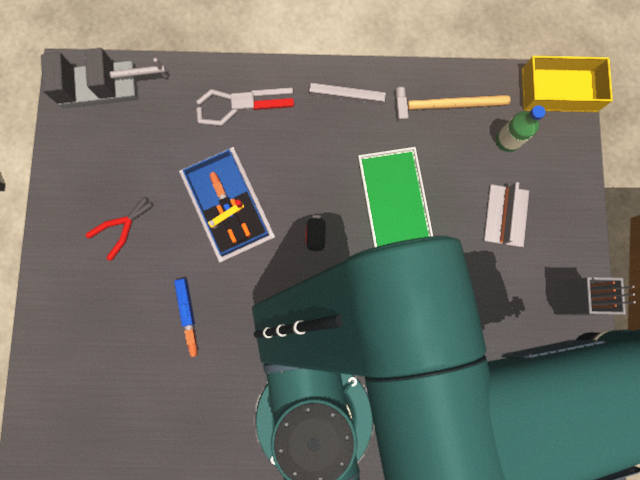

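View pics/side0.png

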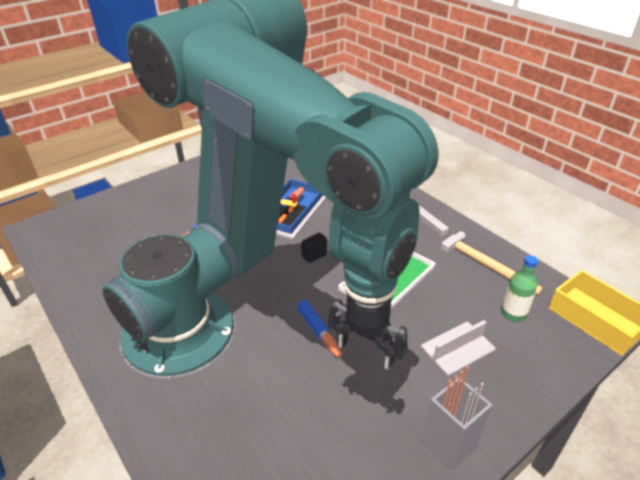

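The real torch is the one in the case, at top px (225,205). The look-alikes are the blue torch at top (186,315) and the blue torch at side (320,328). The keeper lies across at (226,215), the knob is at (239,203) and the tray is at (396,197), part hidden by the arm. Next I fit the poses and take a close crop.

```bash
cat > h.py <<'E'
import numpy as np,cv2
from cell import bot
def cloud(c,d):
    k=bot.calibration(c); f=240/np.tan(np.radians(k["fov_y"]/2))
    v,u=np.mgrid[:480,:640]; P=np.stack([(u-k["cx"])/f*d,(v-k["cy"])/f*d,d],-1)
    return P@k["pose"][:3,:3].T+k["pose"][:3,3]
E
python3 - <<'E'
from h import *
im=cv2.imread("pics/top0.png"); d=np.load("pics/top0.npy"); W=cloud("top",d)
im2=cv2.imread("pics/side0.png"); W2=cloud("side",np.load("pics/side0.npy"))
cr=np.hstack([cv2.resize(im[140:270,170:290],None,fx=3.3,fy=3.3,interpolation=2),cv2.resize(im2[165:245,255:335],(396,429),interpolation=2)]); cv2.imwrite("pics/crop1.png",cr)
print("bench z",np.median(W[350:400,100:180,2]),W2[400,250,2])
def rect(m,W):
    P=W[m][:,:2].astype(np.float32); r=cv2.minAreaRect(P); return np.round(r[0]),np.round(r[1]),r[2],len(P)
roi=np.zeros(d.shape,bool); roi[140:270,170:285]=1
print("case",rect(roi&(W[...,2]>24)&(W[...,2]<42)&(d>0),W))
roi[:]=0; roi[140:236,350:440]=1
print("tray",rect(roi&(W[...,2]>4)&(W[...,2]<22)&(d>0),W))
for nm,I,X,(a,b,c,e) in(("top",im,W,(140,270,170,285)),("side",im2,W2,(170,245,262,330))):
    hsv=cv2.cvtColor(I,cv2.COLOR_BGR2HSV); r=np.zeros(d.shape,bool); r[a:b,c:e]=1
    H,S,V=cv2.split(hsv)
    for n,m in(("yel",(H>20)&(H<35)&(S>150)&(V>120)),("red",((H<6)|(H>174))&(S>150)&(V>80)),("orange",(H>=6)&(H<16)&(S>120)&(V>80))):
        k,l,st,ce=cv2.connectedComponentsWithStats((m&r).astype(np.uint8))
        for i in range(1,k):
            if st[i,4]>5:
                Q=X[l==i]; print(nm,n,np.round(ce[i]),st[i,4],np.round(np.median(Q,0)),"z95",round(float(np.percentile(Q[:,2],90))))
                if n!="red": x=Q[:,:2]-Q[:,:2].mean(0); w=np.linalg.svd(x,full_matrices=0)[2][0]; print("   ang",round(float(np.arctan2(w[1],w[0])),3))
E
```

```text
bench z 1.7925239778585365 0.4771656058087501
case (array([527., 234.]), array([242., 130.]), 26.250080108642578, 2046)
tray (array([ 579., -200.]), array([259., 235.]), 0.49934834241867065, 5076)
top yel [225. 215.] 189 [486. 226.  62.] z95 65
   ang 2.186
top red [238. 203.] 37 [508. 191.  95.] z95 98
top orange [217. 184.] 168 [566. 254.  45.] z95 48
   ang -2.522
top orange [233. 202.] 30 [522. 213.  39.] z95 49
   ang -2.615
top orange [220. 209.] 44 [504. 245.  39.] z95 43
   ang -2.493
top orange [238. 211.] 6 [501. 201.  24.] z95 31
   ang 1.881
top orange [245. 229.] 80 [452. 177.  39.] z95 50
   ang -2.474
top orange [232. 236.] 77 [438. 211.  38.] z95 41
   ang -2.686
side yel [291. 204.] 18 [502. 195.  62.] z95 63
   ang 2.449
side red [293. 197.] 29 [507. 188.  86.] z95 94
side orange [298. 193.] 43 [567. 251.  44.] z95 49
   ang -2.182
side orange [294. 201.] 8 [510. 191.  68.] z95 73
   ang -2.237
side orange [291. 209.] 37 [503. 204.  36.] z95 40
   ang 0.035
side orange [282. 217.] 58 [454. 179.  38.] z95 41
   ang -2.555
```

View pics/crop1.png

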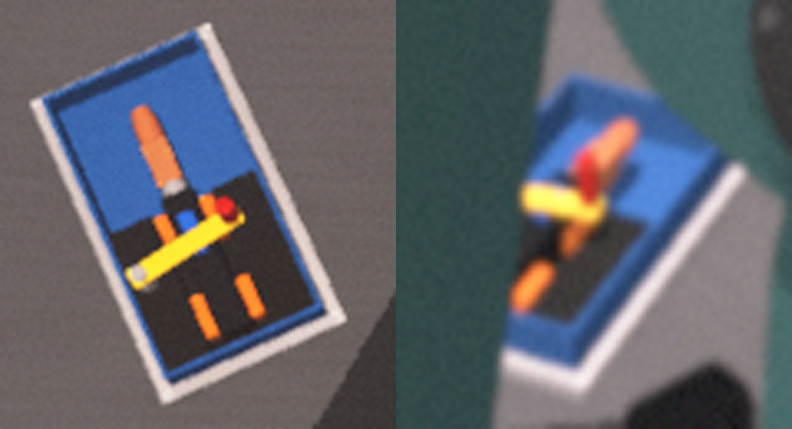

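The crop confirms it: the torch with the copper head is at crop (160,165), and the knob is at (227,207). Case centre is about (527,236) at yaw 0.458, keeper angle about -0.1. Now the rows for the approach and the keeper sweep.

```bash
cat >> h.py <<'E'
from scipy.spatial.transform import Rotation as Ro
def plan(wps,start=None):
    "wps: (x,y,z,rotvec-free: yaw, nose-up tilt about tool y, rows); prints rows, rounding carried"
    o=bot.get_obs(); p=np.array(o["ee_pos"],float); R=Ro.from_euler("xyz",o["tcp_rot"])
    if start is not None: p=np.array(start[:3],float); R=Ro.from_euler("xyz",[np.pi,0,start[3]])*Ro.from_rotvec([0,start[4],0])
    out=[]
    yaw=o["tcp_rot"][2] if start is None else start[3]; tl=0 if start is None else start[4]
    for x,y,z,yw,t,n in wps:
        p0,y0,t0=p.copy() if not out else pl,yaw,tl
        for i in range(1,n+1):
            a=i/n; T=p0+a*(np.array([x,y,z])-p0); RT=Ro.from_euler("xyz",[np.pi,0,y0+a*(yw-y0)])*Ro.from_rotvec([0,t0+a*(t-t0),0])
            s=np.round(R.inv().apply(T-p)/10,2); r=np.round((R.inv()*RT).as_rotvec(),3)
            out.append(np.r_[s,r].tolist()); p=p+R.apply(s*10); R=R*Ro.from_rotvec(r)
        pl=np.array([x,y,z],float); yaw,tl=yw,t
    for i in range(0,len(out),5): print([[int(v) if v==int(v) else v for v in r] for r in out[i:i+5]])
    return out
E
python3 - <<'E'
from h import *
Y=.458+np.pi
pv=np.array([466,260.])
at=lambda t:pv+80*np.array([np.cos(-1.113-t),np.sin(-1.113-t)])
w=[(*at(-.6),140,Y,0,25),(*at(-.6),73,Y,0,5)]+[(*at(t),73,Y,0,1) for t in np.linspace(-.6,1.38,16)[1:]]
plan(w)
E
```

```text
[[2.32, -2.17, 0.37, 0, 0, -0.13], [2.57, -1.85, 0.36, 0, 0, -0.129], [2.8, -1.5, 0.37, 0, 0, -0.13], [2.97, -1.13, 0.36, 0, 0, -0.129], [3.08, -0.74, 0.37, 0, 0, -0.13]]
[[3.16, -0.33, 0.36, 0, 0, -0.129], [3.17, 0.07, 0.37, 0, 0, -0.13], [3.14, 0.49, 0.36, 0, 0, -0.129], [3.05, 0.89, 0.37, 0, 0, -0.13], [2.9, 1.27, 0.36, 0, 0, -0.13]]
[[2.72, 1.65, 0.37, 0, 0, -0.129], [2.48, 1.97, 0.36, 0, 0, -0.13], [2.21, 2.29, 0.37, 0, 0, -0.129], [1.89, 2.54, 0.36, 0, 0, -0.13], [1.55, 2.77, 0.37, 0, 0, -0.129]]
[[1.18, 2.95, 0.36, 0, 0, -0.13], [0.79, 3.08, 0.37, 0, 0, -0.129], [0.38, 3.15, 0.36, 0, 0, -0.13], [-0.02, 3.17, 0.37, 0, 0, -0.129], [-0.44, 3.14, 0.36, 0, 0, -0.13]]
[[-0.84, 3.06, 0.37, 0, 0, -0.13], [-1.23, 2.93, 0.36, 0, 0, -0.129], [-1.59, 2.74, 0.37, 0, 0, -0.13], [-1.94, 2.52, 0.36, 0, 0, -0.129], [-2.25, 2.24, 0.37, 0, 0, -0.13]]
[[0, 0, 1.34, 0, 0, 0], [0, 0, 1.34, 0, 0, 0], [0, 0, 1.34, 0, 0, 0], [0, 0, 1.34, 0, 0, 0], [0, 0, 1.34, 0, 0, 0]]
[[0.91, -0.53, 0, 0, 0, 0], [0.97, -0.42, 0, 0, 0, 0], [1.02, -0.28, 0, 0, 0, 0], [1.05, -0.14, 0, 0, 0, 0], [1.05, -0.01, 0, 0, 0, 0]]
[[1.05, 0.13, 0, 0, 0, 0], [1.02, 0.27, 0, 0, 0, 0], [0.97, 0.41, 0, 0, 0, 0], [0.92, 0.52, 0, 0, 0, 0], [0.84, 0.64, 0, 0, 0, 0]]
[[0.74, 0.75, 0, 0, 0, 0], [0.64, 0.84, 0, 0, 0, 0], [0.53, 0.92, 0, 0, 0, 0], [0.4, 0.97, 0, 0, 0, 0], [0.26, 1.02, 0, 0, 0, 0]]
```

carry_out --pt "2.3 -2.2 0.4 0 0 -0.13" --pt "2.6 -1.9 0.4 0 0 -0.13" --pt "2.8 -1.5 0.4 0 0 -0.13" --pt "3.0 -1.1 0.4 0 0 -0.13" --pt "3.1 -0.7 0.4 0 0 -0.13" --hand -1

```text
clock: 1.6
ee_pos: [256.2, -347.0, 211.2]
tcp_rot: [3.141, 0.0, 1.016]
wrist_force: [0.3, 0.3, 0.2]
grip_width: 12.4
grip_force: 0.0
```

carry_out --pt "3.2 -0.3 0.4 0 0 -0.13" --pt "3.2 0.1 0.4 0 0 -0.13" --pt "3.1 0.5 0.4 0 0 -0.13" --pt "3.0 0.9 0.4 0 0 -0.13" --pt "2.9 1.3 0.4 0 0 -0.13"

```text
clock: 2.1
ee_pos: [327.0, -205.0, 191.3]
tcp_rot: [3.141, 0.0, 1.666]
wrist_force: [1.4, 0.2, -0.2]
grip_width: 0.1
grip_force: 0.0
```

carry_out --pt "2.7 1.6 0.4 0 0 -0.13" --pt "2.5 2.0 0.4 0 0 -0.13" --pt "2.2 2.3 0.4 0 0 -0.13" --pt "1.9 2.5 0.4 0 0 -0.13" --pt "1.6 2.8 0.4 0 0 -0.13"

```text
clock: 2.6
ee_pos: [395.9, -61.7, 171.3]
tcp_rot: [3.141, 0.0, 2.316]
wrist_force: [0.6, -0.6, -0.3]
grip_width: -0.2
grip_force: 0.0
```

carry_out --pt "1.2 3.0 0.4 0 0 -0.13" --pt "0.8 3.1 0.4 0 0 -0.13" --pt "0.4 3.1 0.3 0 0 -0.13" --pt "0 3.2 0.3 0 0 -0.13" --pt "-0.4 3.1 0.3 0 0 -0.13"

```text
clock: 3.1
ee_pos: [464.2, 81.9, 154.2]
tcp_rot: [3.142, 0.0, 2.966]
wrist_force: [0.6, -0.1, 0.7]
grip_width: -0.4
grip_force: 0.0
```

carry_out --pt "-0.8 3.1 0.3 0 0 -0.13" --pt "-1.2 2.9 0.3 0 0 -0.13" --pt "-1.6 2.7 0.3 0 0 -0.13" --pt "-1.9 2.5 0.3 0 0 -0.13" --pt "-2.2 2.2 0.3 0 0 -0.12"

```text
clock: 3.6
ee_pos: [531.6, 223.9, 139.1]
tcp_rot: [-3.142, 0.0, -2.677]
wrist_force: [-0.2, -0.9, 1.1]
grip_width: 0.0
grip_force: 0.0
```

Run:
```python
from h import *
Y=.458-np.pi
pv=np.array([466,260.])
at=lambda t:pv+80*np.array([np.cos(-1.113-t),np.sin(-1.113-t)])
o=bot.get_obs();print(o["clock"],o["ee_pos"],o["tcp_rot"],o["joint_positions"])
p,d=bot.get_image("top"); cv2.imwrite("pics/top1.png",p[:,:,::-1]); W=cloud("top",d)
for c in("top","side"):
    if c=="side": bot.get_image(c)
    print(c,[(np.round(r["at"]).tolist(),round(r["p"],2)) for r in bot.tip_of("tray",c)])
roi=np.zeros(d.shape,bool); roi[140:255,345:445]=1
m=roi&(W[...,2]>9)&(W[...,2]<24)&(d>0)
k,l,st,ce=cv2.connectedComponentsWithStats(m.astype(np.uint8)); i=1+st[1:,4].argmax()
print(cv2.minAreaRect(W[l==i][:,:2].astype(np.float32)))
hsv=cv2.cvtColor(p,cv2.COLOR_RGB2HSV); g=roi&(hsv[...,0]>45)&(hsv[...,0]<80)&(hsv[...,1]>150)
print(g.sum(),cv2.minAreaRect(W[g][:,:2].astype(np.float32)),np.median(W[g][:,2]))
plan([(*at(-.6),73,Y,0,5)]+[(*at(t),73,Y,0,1) for t in np.linspace(-.6,1.38,16)[1:]])
```

```text
3.6 [531.6317634  223.9213387  139.12090711] [-3.14152657e+00  2.53947944e-05 -2.67689833e+00] [ 2.57444313e-01  3.92523424e-01 -1.08061409e-01  1.07017304e+00
 -5.94479508e-05 -2.07250015e-01]
top [([550.0, -197.0, -2.0], 0.58)]
side [([549.0, -196.0, -2.0], 0.55)]
((550.4880981445312, -198.75088500976562), (252.1363983154297, 153.65744018554688), 9.940593719482422)
4471 ((441.4319763183594, -169.543212890625), (217.2013702392578, 486.6025695800781), 74.82533264160156) 7.386926058245308
[[-0.07, -0.08, 1.32, 0, -0.001, 0], [-0.06, -0.08, 1.32, 0, 0, 0], [-0.06, -0.08, 1.32, 0, 0, 0.001], [-0.07, -0.07, 1.31, 0, 0, 0], [-0.06, -0.08, 1.32, 0, 0, 0]]
[[0.91, -0.54, 0, 0, 0, 0], [0.97, -0.41, 0, 0, 0, 0], [1.02, -0.28, 0, 0, 0, 0], [1.04, -0.15, 0, 0, 0, 0], [1.06, 0, 0, 0, 0, 0]]
[[1.04, 0.13, 0, 0, 0, 0], [1.02, 0.27, 0, 0, 0, 0], [0.98, 0.4, 0, 0, 0, 0], [0.91, 0.53, 0, 0, 0, 0], [0.84, 0.64, 0, 0, 0, 0]]
[[0.75, 0.74, 0, 0, 0, 0], [0.64, 0.84, 0, 0, 0, 0], [0.52, 0.92, 0, 0, 0, 0], [0.4, 0.98, 0, 0, 0, 0], [0.27, 1.02, 0, 0, 0, 0]]
```

carry_out --pt "-0.1 -0.1 1.3 0 0 0" --pt "-0.1 -0.1 1.3 0 0 0" --pt "-0.1 -0.1 1.3 0 0 0" --pt "0 -0.1 1.3 0 0 0" --pt "0 0 1.3 0 0 0"

```text
clock: 4.3
ee_pos: [535.5, 219.2, 74.1]
tcp_rot: [-3.141, 0.0, -2.685]
wrist_force: [0.2, 0.0, 0.1]
grip_width: -0.1
grip_force: 0.0
```

carry_out --pt "0.9 -0.5 0 0 0 0" --pt "1.0 -0.4 0 0 0 0" --pt "1.0 -0.3 0 0 0 0" --pt "1.0 -0.2 0 0 0 0" --pt "1.1 0 0 0 0 0"

```text
clock: 4.8
ee_pos: [496.6, 184.9, 74.9]
tcp_rot: [-3.141, 0.001, -2.683]
wrist_force: [0.2, 0.9, 0.3]
grip_width: -0.1
grip_force: 0.4
```

carry_out --pt "1.0 0.1 0 0 0 0" --pt "1.0 0.3 0 0 0 0" --pt "1.0 0.4 0 0 0 0" --pt "0.9 0.5 0 0 0 0" --pt "0.8 0.6 0 0 0 0"

```text
clock: 5.3
ee_pos: [445.7, 182.0, 74.3]
tcp_rot: [3.141, 0.0, -2.682]
wrist_force: [4.0, 8.4, -2.5]
grip_width: 0.0
grip_force: 3.9
```

carry_out --pt "0.8 0.7 0 0 0 0" --pt "0.6 0.8 0 0 0 0" --pt "0.5 0.9 0 0 0 0" --pt "0.4 1.0 0 0 0 0" --pt "0.3 1.0 0 0 0 0"

```text
clock: 5.8
ee_pos: [402.8, 210.2, 74.2]
tcp_rot: [-3.141, -0.0, -2.682]
wrist_force: [0.8, 0.6, 0.4]
grip_width: -0.3
grip_force: 0.3
```

carry_out --pt "0 0 0 0 0 0" --pt "-0.5 -0.5 0 0 0 0" --pt "0 0 -3 0 0 0" --pt "0 0 -3 0 0 0" --pt "0 0 -3 0 0 0" --hand 0.4

```text
clock: 6.3
ee_pos: [411.0, 207.0, 165.3]
tcp_rot: [3.142, -0.0, -2.683]
wrist_force: [0.8, -0.1, -0.6]
grip_width: 60.0
grip_force: 0.0
```

Run:
```python
from h import *
p,d=bot.get_image("top"); q,e=bot.get_image("side")
cv2.imwrite("pics/crop2.png",np.hstack([cv2.resize(p[140:270,170:290],None,fx=3.3,fy=3.3)[:,:,::-1],cv2.resize(q[165:245,255:335],(396,429))[:,:,::-1]]))
for c in("top","side"):
    for l in("case","keeper_pivot","keeper_knob","torch_mid","torch_head"):
        print(c,l,[(np.round(r["at"]).tolist(),round(r["p"],2)) for r in bot.tip_of(l,c)])
W=cloud("top",d);roi=np.zeros(d.shape,bool); roi[140:270,170:285]=1
print("case",cv2.minAreaRect(W[roi&(W[...,2]>24)&(W[...,2]<42)&(d>0)][:,:2].astype(np.float32)))
for nm,I,X in(("top",p,W),("side",q,cloud("side",e))):
    H,S,V=cv2.split(cv2.cvtColor(I,cv2.COLOR_RGB2HSV)); P=X-[527,236,0]; c,s=np.cos(.458),np.sin(.458)
    cx=P[...,0]*c+P[...,1]*s; cy=-P[...,0]*s+P[...,1]*c
    m=(H<20)&(S>80)&(V>60)&(X[...,2]>30)&(X[...,2]<56)&(cx>10)&(cx<85)&(abs(cy)<40)
    A=np.c_[cx[m],cy[m],X[m][:,2]]; print(nm,m.sum(),"case-frame head: x",np.percentile(A[:,0],[3,97]).round(),"y",np.percentile(A[:,1],[5,50,95]).round(1),"z",np.percentile(A[:,2],[50,85]).round(1),"slope",np.polyfit(A[:,0],A[:,1],1).round(3))
```

```text
top case [([526.0, 238.0, -2.0], 0.94), ([512.0, 228.0, 18.0], 0.19)]
top keeper_pivot []
top keeper_knob []
top torch_mid [([507.0, 226.0, 30.0], 0.74), ([281.0, -235.0, 16.0], 0.64)]
top torch_head [([269.0, -283.0, 22.0], 0.68), ([550.0, -196.0, -1.0], 0.67), ([553.0, 252.0, 35.0], 0.65)]
side case [([524.0, 234.0, -2.0], 0.85)]
side keeper_pivot [([467.0, 256.0, 56.0], 0.87)]
side keeper_knob [([390.0, 238.0, 81.0], 0.42)]
side torch_mid [([510.0, 227.0, 30.0], 0.72), ([236.0, 317.0, 18.0], 0.68), ([278.0, -234.0, 16.0], 0.59)]
side torch_head [([268.0, -284.0, 17.0], 0.87), ([559.0, 251.0, 37.0], 0.81), ([193.0, 307.0, 14.0], 0.68), ([390.0, 237.0, 81.0], 0.17)]
case ((529.5732421875, 225.01458740234375), (241.7935791015625, 112.14909362792969), 26.783166885375977)
top 61 case-frame head: x [13. 67.] y [-10.2  -6.2   1. ] z [45.  48.7] slope [-0.098 -2.601]
side 68 case-frame head: x [12. 64.] y [-10.2  -5.2   6. ] z [44.1 47.4] slope [ 1.000e-03 -3.687e+00]
```

View pics/crop2.png

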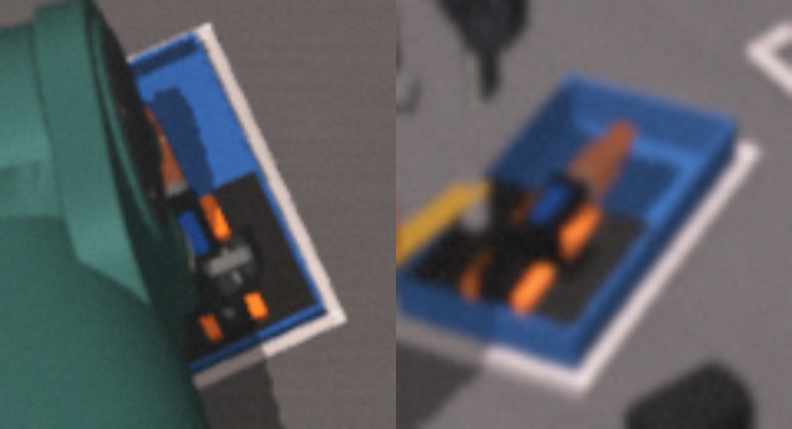

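The keeper is open at about 1.75 rad: in the side view the bar points to the tail, at crop (430,225), and the case is still seated. The head is at about (557,250).

Run:
```python
from h import *
Y=.458-np.pi
plan([(557,249.6,130,Y,0,5),(557,249.6,15,Y,0,5)])
```

```text
[[-3.01, -0.54, 0.68, 0, -0.001, 0], [-3, -0.55, 0.67, 0, 0, 0], [-3.01, -0.54, 0.68, 0, 0, 0.001], [-3, -0.54, 0.68, 0, 0, 0], [-3.01, -0.54, 0.68, 0, 0, 0]]
[[0, 0, 2.3, 0, 0, 0], [0.01, 0, 2.3, 0, 0, 0], [0, 0, 2.3, 0, 0, 0], [0, 0, 2.3, 0, 0, 0], [0, 0, 2.3, 0, 0, 0]]
```

carry_out --pt "-3 -0.5 0.7 0 0 0" --pt "-3 -0.6 0.7 0 0 0" --pt "-3 -0.5 0.6 0 0 0" --pt "-3 -0.6 0.7 0 0 0" --pt "-3 -0.5 0.7 0 0 0" --hand 0.1 --newtons 80

```text
clock: 7.4
ee_pos: [558.0, 250.0, 129.6]
tcp_rot: [3.142, -0.0, -2.682]
wrist_force: [0.2, 0.4, 0.4]
grip_width: 46.9
grip_force: 0.0
```

carry_out --pt "0 0 2.3 0 0 0" --pt "0 0 2.3 0 0 0" --pt "0 0 2.3 0 0 0" --pt "0 0 2.3 0 0 0" --pt "0 0 2.3 0 0 0"

```text
clock: 7.9
ee_pos: [556.7, 249.7, 14.1]
tcp_rot: [3.142, -0.0, -2.682]
wrist_force: [-0.2, -0.7, 0.4]
grip_width: 46.8
grip_force: 0.0
```

carry_out --pt "0 0 0 0 0 0"

```text
clock: 8.0
ee_pos: [555.0, 249.2, 12.5]
tcp_rot: [3.141, -0.005, -2.682]
wrist_force: [0.1, 0.0, 0.5]
grip_width: 47.0
grip_force: 0.0
```

carry_out --pt "0 0 0 0 0 0" --pt "0 0 0 0 0 0" --pt "0 0 0 0 0 0" --pt "0 0 0 0 0 0" --pt "0 0 0 0 0 0" --hand -1 --newtons 25

```text
clock: 8.5
ee_pos: [557.5, 250.1, 16.5]
tcp_rot: [-3.142, 0.002, -2.682]
wrist_force: [-2.1, 1.6, 7.0]
grip_width: 19.6
grip_force: 29.4
```

carry_out --pt "0 0 0 0 0 0" --pt "-0.5 0 -0.15 0 -0.01 0" --pt "-0.5 0 -0.15 0 -0.01 0" --pt "0 0 0 0 0 0" --newtons 80

```text
clock: 8.9
ee_pos: [561.2, 252.4, 17.1]
tcp_rot: [3.141, 0.011, -2.683]
wrist_force: [-17.7, -9.5, 1.0]
grip_width: 19.2
grip_force: 79.1
```

carry_out --pt "0.5 0 0 0 0 0" --pt "0.5 0 0 0 0 0" --pt "-0.5 0 -0.15 0 -0.01 0" --pt "-0.5 0 -0.15 0 -0.01 0" --pt "0 0 0 0 0 0"

```text
clock: 9.4
ee_pos: [561.9, 252.7, 20.2]
tcp_rot: [3.141, 0.032, -2.683]
wrist_force: [-15.9, -7.8, -2.1]
grip_width: 18.9
grip_force: 79.3
```

carry_out --pt "0.5 0 0 0 0 0" --pt "0.5 0 0 0 0 0" --pt "-0.6 0 -0.15 0 -0.01 0" --pt "-0.6 0 -0.15 0 -0.01 0" --pt "0 0 0 0 0 0"

```text
clock: 9.9
ee_pos: [563.6, 253.5, 23.2]
tcp_rot: [3.141, 0.052, -2.683]
wrist_force: [-16.9, -8.4, -1.3]
grip_width: 18.8
grip_force: 79.5
```

carry_out --pt "0.5 0 0 0 0 0" --pt "0.6 0 0 0 0 0" --pt "-0.6 0 -0.15 0 -0.01 0" --pt "-0.6 0 -0.15 0 -0.01 0" --pt "0 0 0 0 0 0"

```text
clock: 10.4
ee_pos: [564.6, 254.0, 26.3]
tcp_rot: [3.141, 0.073, -2.683]
wrist_force: [-15.4, -8.2, -2.1]
grip_width: 18.8
grip_force: 79.5
```

```bash
cat > look.py <<'E'
from h import *
import sys
q,e=bot.get_image("side"); p,d=bot.get_image("top")
cv2.imwrite(f"pics/{sys.argv[1]}.png",np.hstack([cv2.resize(q[150:250,235:345],(560,500))[:,:,::-1]]))
for c in("top","side"): print(c,[(l,np.round(r["at"]).tolist(),round(r["p"],2)) for l in("case","torch_mid","torch_head") for r in bot.tip_of(l,c) if r["at"][1]>150 and r["at"][0]>350])
X=cloud("side",e); I=cv2.imread("pics/side0.png")
# case near rim: blue pixels of the case, side view, heights
P=X-[527,236,0]; c,s=np.cos(.458),np.sin(.458); cx=P[...,0]*c+P[...,1]*s; cy=-P[...,0]*s+P[...,1]*c
for nm,a in(("end+x rim",(abs(cx-118)<5)&(abs(cy)<55)),("side-y rim",(abs(cy+63)<5)&(abs(cx)<110)),("tail rim",(abs(cx+118)<5)&(abs(cy)<55))):
    m=a&(X[...,2]>25)&(X[...,2]<70)&(e>0)
    print(nm,m.sum(),np.round(np.percentile(X[m][:,2],[50,90]),1) if m.any() else "")
E
python3 look.py c3
```

```text
top [('case', [528.0, 235.0, -1.0], 0.95), ('torch_mid', [515.0, 228.0, 36.0], 0.61)]
side [('case', [529.0, 239.0, -0.0], 0.77), ('torch_mid', [520.0, 230.0, 35.0], 0.84), ('torch_mid', [564.0, 252.0, 46.0], 0.71), ('torch_mid', [396.0, 240.0, 79.0], 0.54), ('torch_head', [565.0, 253.0, 48.0], 0.67)]
end+x rim 42 [33.4 38.3]
side-y rim 154 [34.4 39.9]
tail rim 114 [33.6 38.7]
```

carry_out --pt "0.5 0 0 0 0 0" --pt "0.6 0 0 0 0 0" --pt "-0.6 0 -0.2 0 -0.01 0" --pt "-0.6 0 -0.2 0 -0.01 0" --pt "0 0 0 0 0 0"

```text
clock: 11.3
ee_pos: [565.4, 254.5, 30.4]
tcp_rot: [3.141, 0.093, -2.683]
wrist_force: [-16.1, -7.4, -4.1]
grip_width: 18.4
grip_force: 79.3
```

carry_out --pt "0.5 0 0 0 0 0" --pt "0.6 0 0 0 0 0" --pt "-0.6 0 -0.2 0 0 0" --pt "-0.6 0 -0.2 0 0 0" --pt "0 0 0 0 0 0"

```text
clock: 11.8
ee_pos: [566.2, 254.9, 34.1]
tcp_rot: [3.141, 0.093, -2.683]
wrist_force: [-13.1, -6.0, -11.1]
grip_width: 18.6
grip_force: 79.3
```

carry_out --pt "0.5 0 0 0 0 0" --pt "0.6 0 0 0 0 0" --pt "-0.6 0 -0.2 0 0 0" --pt "-0.6 0 -0.2 0 0 0" --pt "0 0 0 0 0 0"

```text
clock: 12.3
ee_pos: [566.9, 255.0, 38.6]
tcp_rot: [3.141, 0.093, -2.683]
wrist_force: [-14.1, -7.1, -7.3]
grip_width: 18.9
grip_force: 79.5
```

```bash
python3 look.py c4
```

```text
top [('case', [526.0, 236.0, -0.0], 0.6), ('torch_mid', [519.0, 232.0, 43.0], 0.47)]
side [('case', [528.0, 236.0, -2.0], 0.57), ('torch_mid', [521.0, 228.0, 44.0], 0.6), ('torch_head', [568.0, 252.0, 58.0], 0.71)]
end+x rim 44 [32.1 38.3]
side-y rim 160 [35.  39.4]
tail rim 114 [33.2 38.8]
```

View pics/c4.png

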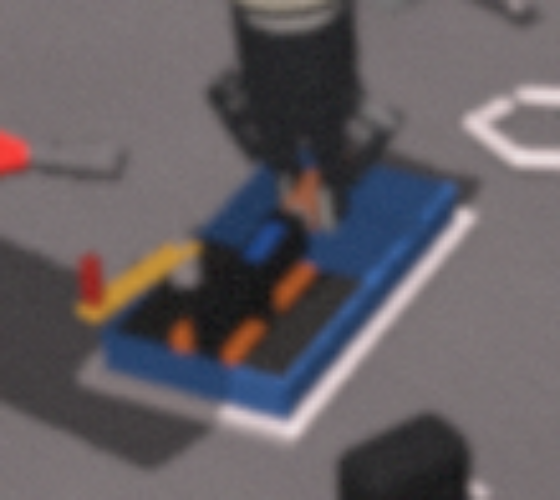

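The case is still seated and its rims are at an unchanged height. The torch at (260,240) is rising head first and the keeper at (130,280) stays clear. Continuing.

carry_out --pt "0.5 0 0 0 0 0" --pt "0.6 0 0 0 0 0" --pt "-0.6 0 -0.2 0 0 0" --pt "-0.6 0 -0.2 0 0 0" --pt "0 0 0 0 0 0"

```text
clock: 13.2
ee_pos: [567.3, 255.2, 42.5]
tcp_rot: [3.141, 0.093, -2.683]
wrist_force: [-12.7, -6.4, -13.9]
grip_width: 18.3
grip_force: 79.1
```

carry_out --pt "0.5 0 0 0 0 0" --pt "0.6 0 0 0 0 0" --pt "-0.6 0 -0.2 0 0 0" --pt "-0.6 0 -0.2 0 0 0" --pt "0 0 0 0 0 0"

```text
clock: 13.7
ee_pos: [568.3, 255.6, 47.0]
tcp_rot: [3.141, 0.094, -2.683]
wrist_force: [-12.4, -6.1, -8.8]
grip_width: 18.2
grip_force: 79.3
```

carry_out --pt "0.5 0 0 0 0 0" --pt "0.6 0 0 0 0 0" --pt "-0.6 0 -0.2 0 0 0" --pt "-0.6 0 -0.2 0 0 0" --pt "0 0 0 0 0 0"

```text
clock: 14.2
ee_pos: [569.3, 256.1, 51.2]
tcp_rot: [3.141, 0.094, -2.683]
wrist_force: [-10.8, -5.3, -7.7]
grip_width: 18.8
grip_force: 79.8
```

```bash
python3 look.py c5
```

```text
top [('case', [526.0, 240.0, 3.0], 0.7), ('torch_mid', [521.0, 234.0, 58.0], 0.62), ('torch_head', [479.0, 210.0, 23.0], 0.26)]
side [('case', [528.0, 238.0, -2.0], 0.72), ('case', [393.0, 236.0, 82.0], 0.67), ('torch_mid', [523.0, 232.0, 54.0], 0.56), ('torch_head', [572.0, 256.0, 71.0], 0.71)]
end+x rim 59 [31.5 38.4]
side-y rim 154 [35.1 39.5]
tail rim 106 [33.5 38.4]
```

carry_out --pt "0.5 0 0 0 0 0" --pt "0.6 0 0 0 0 0" --pt "-0.6 0 -0.2 0 0 0" --pt "-0.6 0 -0.2 0 0 0" --pt "0 0 0 0 0 0"

```text
clock: 15.1
ee_pos: [571.3, 256.9, 56.0]
tcp_rot: [-3.142, 0.097, -2.682]
wrist_force: [-5.6, -3.1, -5.0]
grip_width: 18.7
grip_force: 80.0
```

carry_out --pt "0.5 0 0 0 0 0" --pt "0.6 0 0 0 0 0" --pt "-0.6 0 -0.2 0 0 0" --pt "-0.6 0 -0.2 0 0 0" --pt "0 0 0 0 0 0"

```text
clock: 15.6
ee_pos: [571.8, 257.2, 60.1]
tcp_rot: [3.142, 0.097, -2.682]
wrist_force: [-4.3, -2.3, -4.3]
grip_width: 18.9
grip_force: 80.0
```

carry_out --pt "0.5 0 0 0 0 0" --pt "0.6 0 0 0 0 0" --pt "-0.6 0 -0.2 0 0 0" --pt "-0.6 0 -0.2 0 0 0" --pt "0 0 0 0 0 0"

```text
clock: 16.1
ee_pos: [573.8, 258.0, 64.8]
tcp_rot: [-3.141, 0.1, -2.682]
wrist_force: [0.1, 0.5, -2.4]
grip_width: 18.9
grip_force: 80.2
```

```bash
python3 look.py c6
```

```text
top [('case', [526.0, 235.0, 2.0], 0.58), ('torch_mid', [525.0, 232.0, 68.0], 0.48)]
side [('case', [530.0, 239.0, -1.0], 0.55), ('torch_mid', [530.0, 231.0, 72.0], 0.93), ('torch_head', [573.0, 258.0, 86.0], 0.64), ('torch_head', [472.0, 257.0, 55.0], 0.52)]
end+x rim 53 [32.8 38.8]
side-y rim 161 [34.5 39.6]
tail rim 105 [34.3 39. ]
```

View pics/c6.png

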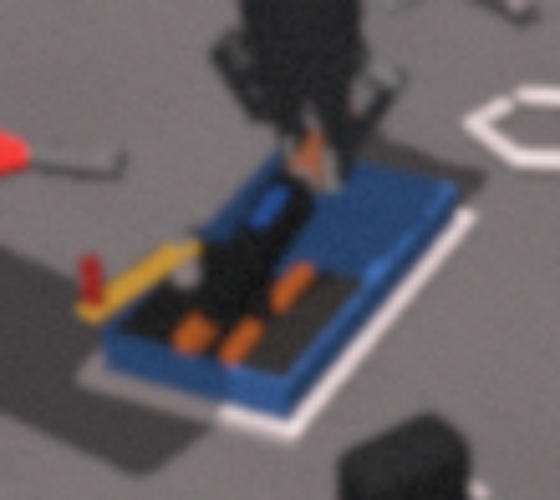

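The torch is now free: the wrist force is just its weight and the case is seated. Lifting.

carry_out --pt "-0.3 0 -1 0 0 0" --pt "0 0 -2 0 0 0" --pt "0 0 -3 0 0 0" --pt "0 0 -4 0 0.05 0" --pt "0 0 -3 0 0.05 0"

```text
clock: 17.0
ee_pos: [564.9, 253.8, 197.8]
tcp_rot: [-3.141, 0.001, -2.682]
wrist_force: [0.8, -0.1, -2.7]
grip_width: 18.5
grip_force: 80.2
```

```bash
cat > tp.py <<'E'
from h import *
def torch():
    o=bot.get_obs(); T=o["ee_pos"]; R=Ro.from_euler("xyz",o["tcp_rot"]).as_matrix()
    for c in("side","top"):
        I,e=bot.get_image(c); X=cloud(c,e); L=(X-T)@R   # tool frame
        m=(e>0)&(L[...,0]>35)&(L[...,0]<150)&(abs(L[...,1])<25)&(L[...,2]>-60)&(L[...,2]<25)&(X[...,2]>25)
        A=L[m]
        if len(A)>30:
            b=np.arange(35,155,12); print(c,len(A),"x",A[:,0].min().round(),A[:,0].max().round(),"y slope",np.polyfit(A[:,0],A[:,1],1).round(3))
            print("  top z(tool) by x:",[(int(u),round(float(np.percentile(A[(A[:,0]>=u)&(A[:,0]<u+12),2],10)),1),round(float(np.median(A[(A[:,0]>=u)&(A[:,0]<u+12),1])),1)) for u in b if ((A[:,0]>=u)&(A[:,0]<u+12)).sum()>5])
        print("  ",[(l,np.round(r["at"]).tolist(),round(r["p"],2)) for l in("torch_mid","torch_head") for r in bot.tip_of(l,c) if r["at"][2]>40])
    print(o["clock"],T.round(1),o["tcp_rot"].round(3),o["wrist_force"].round(1))
torch()
E
python3 tp.py
python3 - <<'E'
from h import *
q,e=bot.get_image("side"); cv2.imwrite("pics/c7.png",cv2.resize(q[130:270,230:370],(560,560))[:,:,::-1])
E
```

```text
side 399 x 35.0 149.0 y slope [ 0.037 -7.862]
  top z(tool) by x: [(35, -32.6, -10.4), (47, -30.9, -7.2), (59, -30.6, -8.6), (71, -30.0, -9.1), (83, -27.8, -7.9), (95, -27.6, -8.4), (107, -26.3, -9.7), (119, -24.2, -9.0), (131, -22.7, -4.2), (143, -19.8, -0.7)]
   [('torch_mid', [520.0, 230.0, 206.0], 0.96), ('torch_mid', [391.0, 239.0, 80.0], 0.25), ('torch_head', [567.0, 253.0, 217.0], 0.57)]
top 261 x 37.0 144.0 y slope [  0.095 -19.702]
  top z(tool) by x: [(35, -25.0, -14.7), (47, -24.8, -14.6), (59, -28.2, -13.5), (71, -27.0, -12.7), (83, -25.6, -10.9), (95, -24.3, -11.3), (107, -23.4, -9.1), (119, -22.7, -8.1), (131, -20.8, -6.8), (143, -20.2, -5.5)]
   [('torch_mid', [520.0, 231.0, 206.0], 0.72)]
17.0 [564.9 253.8 197.8] [-3.141e+00  1.000e-03 -2.682e+00] [ 0.8 -0.1 -2.7]
```

View pics/c7.png

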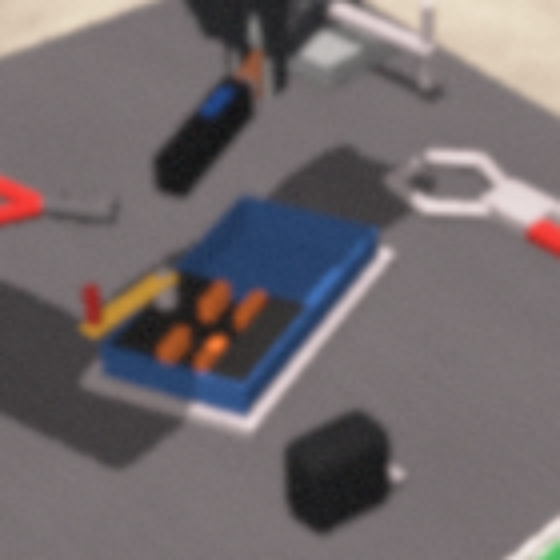

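The torch hangs level-ish with about 0.1 rad of tail droop at (205,135). The case is empty and in place, the keeper at (130,305) is open and the tape at (340,460) is untouched.

Run:
```python
from h import *
Y=.1735-np.pi
plan([(597,-190,195,Y,.08,15),(597,-190,50,Y,.08,10)])
```

```text
[[1.12, -2.75, -0.01, 0, 0.004, 0.019], [1.06, -2.77, -0.01, 0, 0.005, 0.019], [1.02, -2.78, 0, 0, 0.006, 0.019], [0.96, -2.81, 0, -0.001, 0.005, 0.019], [0.9, -2.82, 0, 0, 0.005, 0.019]]
[[0.86, -2.84, 0.01, -0.001, 0.006, 0.019], [0.79, -2.86, 0.01, 0, 0.005, 0.019], [0.75, -2.87, 0.02, -0.001, 0.005, 0.019], [0.69, -2.89, 0.02, -0.001, 0.006, 0.019], [0.63, -2.9, 0.01, -0.001, 0.005, 0.019]]
[[0.58, -2.9, 0.02, -0.001, 0.005, 0.019], [0.52, -2.92, 0.02, -0.001, 0.006, 0.019], [0.47, -2.93, 0.01, -0.001, 0.005, 0.019], [0.41, -2.94, 0.02, -0.002, 0.005, 0.019], [0.36, -2.95, 0.01, -0.001, 0.006, 0.019]]
[[-0.12, 0.01, 1.45, 0, 0, 0], [-0.11, 0, 1.44, 0, 0, 0], [-0.12, 0, 1.45, 0, 0, 0], [-0.12, 0, 1.44, 0, 0, 0], [-0.11, 0, 1.45, 0, 0, 0]]
[[-0.12, 0, 1.44, 0, 0, 0], [-0.12, 0, 1.45, 0, 0, 0], [-0.11, 0, 1.45, 0, 0, 0], [-0.12, 0, 1.44, 0, 0, 0], [-0.11, 0, 1.45, 0, 0, 0]]
```

carry_out --pt "1.1 -2.75 0 0 0.005 0.019" --pt "1.1 -2.75 0 0 0.005 0.019" --pt "1.0 -2.8 0 0 0.005 0.019" --pt "1.0 -2.8 0 0 0.005 0.019" --pt "0.9 -2.8 0 0 0.005 0.019"

```text
clock: 17.85
ee_pos: [574.9, 105.0, 193.8]
tcp_rot: [-3.141, -0.026, -2.778]
wrist_force: [0.1, -0.5, -1.7]
grip_width: 19.0
grip_force: 80.2
```

carry_out --pt "0.9 -2.85 0 0 0.005 0.019" --pt "0.8 -2.85 0 0 0.005 0.019" --pt "0.7 -2.9 0 0 0.005 0.019" --pt "0.7 -2.9 0 0 0.005 0.019" --pt "0.6 -2.9 0 0 0.005 0.019"

```text
clock: 18.35
ee_pos: [586.1, -43.3, 195.5]
tcp_rot: [-3.137, -0.051, -2.873]
wrist_force: [0.3, 0.1, -2.8]
grip_width: 18.8
grip_force: 80.2
```

carry_out --pt "0.6 -2.9 0 0 0.006 0.019" --pt "0.5 -2.9 0 0 0.006 0.019" --pt "0.5 -2.95 0 0 0.006 0.019" --pt "0.4 -2.95 0 0 0.006 0.019" --pt "0.4 -2.95 0 0 0.006 0.019"

```text
clock: 18.85
ee_pos: [596.5, -191.3, 197.9]
tcp_rot: [-3.131, -0.08, -2.969]
wrist_force: [0.8, -0.4, -3.5]
grip_width: 18.6
grip_force: 80.2
```

carry_out --pt "-0.1 0 1.5 0 0 0" --pt "-0.1 0 1.5 0 0 0" --pt "-0.1 0 1.5 0 0 0" --pt "-0.1 0 1.5 0 0 0" --pt "-0.1 0 1.5 0 0 0"

```text
clock: 19.35
ee_pos: [595.6, -190.9, 122.1]
tcp_rot: [-3.132, -0.08, -2.968]
wrist_force: [-0.2, 0.7, -3.2]
grip_width: 18.6
grip_force: 80.3
```

carry_out --pt "-0.1 0 1.5 0 0 0" --pt "-0.1 0 1.5 0 0 0" --pt "-0.1 0 1.5 0 0 0" --pt "-0.1 0 1 0 0 0" --pt "0 0 0 0 0 0"

```text
clock: 19.85
ee_pos: [595.0, -191.4, 66.8]
tcp_rot: [-3.132, -0.081, -2.968]
wrist_force: [-0.5, -0.8, -2.6]
grip_width: 18.6
grip_force: 80.2
```

```bash
python3 tp.py
```

```text
side 510 x 35.0 149.0 y slope [ 0.028 -7.231]
  top z(tool) by x: [(35, -32.7, -9.9), (47, -32.6, -9.3), (59, -31.5, -7.7), (71, -30.8, -7.7), (83, -28.1, -5.4), (95, -27.4, -10.8), (107, -25.9, -8.8), (119, -25.3, -8.9), (131, -23.3, -5.3), (143, -21.1, -1.9)]
   [('torch_mid', [548.0, -201.0, 78.0], 0.74), ('torch_head', [597.0, -190.0, 86.0], 0.96)]
   []
19.85 [ 595.  -191.4   66.8] [-3.132 -0.081 -2.968] [-0.5 -0.8 -2.6]
```

carry_out --pt "-0.1 0 1.2 0 0 0" --pt "-0.1 0 1.2 0 0 0" --pt "-0.1 0 1.2 0 0 0" --pt "-0.1 0 1.0 0 0 0" --pt "0 0 0.4 0 0 0"

```text
clock: 20.65
ee_pos: [595.5, -192.1, 16.6]
tcp_rot: [-3.132, -0.081, -2.968]
wrist_force: [-0.7, -0.5, -2.2]
grip_width: 18.6
grip_force: 80.2
```

carry_out --pt "0 0 0 0 0 0" --pt "0 0 0.2 0 0 0" --pt "0 0 0 0 0 0"

```text
clock: 20.95
ee_pos: [596.2, -192.5, 16.5]
tcp_rot: [-3.13, -0.079, -2.968]
wrist_force: [0.3, 0.1, -2.7]
grip_width: 18.6
grip_force: 80.2
```

carry_out --pt "0 0 0.2 0 0 0" --pt "0 0 0.1 0 0 0" --pt "0 0 0 0 0 0"

```text
clock: 21.25
ee_pos: [595.7, -192.5, 13.3]
tcp_rot: [-3.131, -0.079, -2.968]
wrist_force: [0.1, -0.2, -2.4]
grip_width: 18.9
grip_force: 80.2
```

carry_out --pt "0 0 0.15 0 0 0" --pt "0 0 0 0 0 0"

```text
clock: 21.45
ee_pos: [595.6, -192.5, 11.7]
tcp_rot: [-3.131, -0.079, -2.968]
wrist_force: [-0.8, 0.0, -2.2]
grip_width: 18.6
grip_force: 80.2
```

carry_out --pt "0 0 0.15 0 0 0" --pt "0 0 0 0 0 0"

```text
clock: 21.65
ee_pos: [595.5, -192.6, 10.1]
tcp_rot: [-3.131, -0.079, -2.968]
wrist_force: [-0.2, 1.0, -3.6]
grip_width: 18.4
grip_force: 80.2
```

carry_out --pt "0 0 0.1 0 0 0" --pt "0 0 0 0 0 0"

```text
clock: 21.85
ee_pos: [595.4, -192.6, 9.2]
tcp_rot: [-3.131, -0.079, -2.968]
wrist_force: [-0.5, -0.3, -2.8]
grip_width: 18.5
grip_force: 80.2
```

carry_out --pt "0 0 0.1 0 0 0" --pt "0 0 0 0 0 0"

```text
clock: 22.05
ee_pos: [595.3, -192.6, 8.2]
tcp_rot: [-3.131, -0.079, -2.968]
wrist_force: [0.1, 0.0, -2.9]
grip_width: 18.7
grip_force: 80.2
```

carry_out --pt "0 0 0.1 0 0 0" --pt "0 0 0 0 0 0"

```text
clock: 22.25
ee_pos: [595.3, -192.7, 7.2]
tcp_rot: [-3.131, -0.079, -2.968]
wrist_force: [0.3, 0.4, -4.0]
grip_width: 18.3
grip_force: 80.2
```

carry_out --pt "0 0 0.1 0 0 0" --pt "0 0 0 0 0 0"

```text
clock: 22.45
ee_pos: [595.3, -192.7, 6.9]
tcp_rot: [-3.13, -0.079, -2.968]
wrist_force: [-1.4, 1.2, 4.7]
grip_width: 18.8
grip_force: 84.0
```

carry_out --pt "0 0 0.1 0 0 0" --pt "0 0 0 0 0 0"

```text
clock: 22.65
ee_pos: [595.4, -192.7, 6.7]
tcp_rot: [-3.13, -0.078, -2.968]
wrist_force: [-3.5, 2.8, 17.0]
grip_width: 18.6
grip_force: 90.0
```

```bash
sed -i 's/X\[...,2\]>25/X[...,2]>18/; s/\[2\]>40/[2]>5/' tp.py; python3 tp.py
python3 - <<'E'
from h import *
q,e=bot.get_image("side"); cv2.imwrite("pics/c8.png",cv2.resize(q[220:340,310:450],(700,600))[:,:,::-1])
E
```

```text
side 433 x 35.0 148.0 y slope [ 0.018 -5.422]
  top z(tool) by x: [(35, -33.3, -6.5), (47, -32.4, -7.7), (59, -32.8, -4.4), (71, -31.4, -6.1), (83, -29.3, -4.7), (95, -27.6, -5.4), (107, -27.1, -8.9), (119, -26.5, -6.6), (131, -25.1, -5.5), (143, -22.2, 1.0)]
   [('torch_mid', [238.0, 316.0, 15.0], 0.74), ('torch_mid', [548.0, -204.0, 22.0], 0.69), ('torch_mid', [275.0, -235.0, 14.0], 0.66), ('torch_head', [601.0, -193.0, 24.0], 0.71), ('torch_head', [269.0, -282.0, 16.0], 0.63)]
   [('torch_mid', [238.0, 314.0, 17.0], 0.88), ('torch_mid', [277.0, -235.0, 19.0], 0.55), ('torch_head', [272.0, -283.0, 20.0], 0.87)]
22.65 [ 595.4 -192.7    6.7] [-3.13  -0.078 -2.968] [-3.5  2.8 17. ]
```

View pics/c8.png

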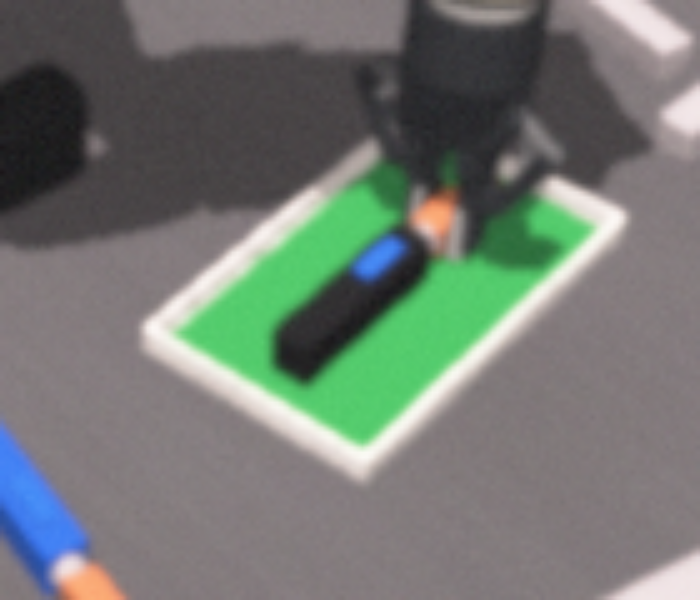

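Contact has been made. The torch at (355,300) lies inside the tray with its mid at z≈22, which is resting height. Easing off 1 mm and letting go.

carry_out --pt "0 0 -0.1 0 0 0" --pt "0 0 0 0 0 0" --newtons 20

```text
clock: 23.2
ee_pos: [595.4, -192.7, 6.8]
tcp_rot: [-3.13, -0.079, -2.968]
wrist_force: [-2.2, 1.3, 7.6]
grip_width: 18.6
grip_force: 85.3
```

carry_out --pt "0 0 0 0 0 0" --pt "0 0 0 0 0 0" --pt "0 0 0 0 0 0" --pt "0 0 0 0 0 0" --pt "0 0 0 0 0 0" --hand 0

```text
clock: 23.7
ee_pos: [595.2, -192.7, 6.2]
tcp_rot: [-3.131, -0.079, -2.968]
wrist_force: [-0.1, 0.2, 0.2]
grip_width: 42.4
grip_force: 0.0
```

carry_out --pt "0 0 -1 0 0 0" --pt "0 0 -2 0 0 0" --pt "0 0 -4 0 0 0" --pt "0 0 -4 0 0 0" --pt "0 0 -4 0 0 0"

```text
clock: 24.2
ee_pos: [606.5, -188.9, 158.3]
tcp_rot: [-3.13, -0.079, -2.968]
wrist_force: [0.8, -1.0, -0.4]
grip_width: 42.5
grip_force: 0.0
```

carry_out --pt "3 -3 -1 0 0 0" --pt "4 -3 0 0 0 0" --pt "4 -3 0 0 0 0" --pt "4 -3 0 0 0 0" --pt "0 -3 0 0 0 0"

```text
clock: 24.7
ee_pos: [482.5, -363.9, 181.3]
tcp_rot: [-3.13, -0.079, -2.97]
wrist_force: [1.6, -0.0, 1.1]
grip_width: 43.0
grip_force: 0.0
```

Run:
```python
from h import *
q,e=bot.get_image("side"); p,d=bot.get_image("top")
cv2.imwrite("pics/fin.png",np.hstack([cv2.resize(q[150:350,210:450],(400,333)),cv2.resize(p[130:270,80:450],(400,333))])[:,:,::-1])
for c in("side","top"): print(c,[(l,np.round(r["at"]).tolist(),round(r["p"],2)) for l in("torch_mid","torch_head","case","keeper_knob","tape","pliers","coupon") for r in bot.tip_of(l,c)])
X=cloud("side",e); P=X-[550,-198,0]; c,s=np.cos(.1735),np.sin(.1735); cx=P[...,0]*c+P[...,1]*s; cy=-P[...,0]*s+P[...,1]*c
m=(e>0)&(abs(cx)<115)&(abs(cy)<60)&(X[...,2]>15)&(X[...,2]<60)
for u in range(-110,110,20):
    k=m&(cx>=u)&(cx<u+20)
    if k.sum()>4: print(u,k.sum(),np.percentile(X[k][:,2],85).round(1),np.median(cy[k]).round(1))
o=bot.get_obs(); print(o["clock"],o["ee_pos"],o["wrist_force"])
```

```text
side [('torch_mid', [277.0, -232.0, 16.0], 0.69), ('torch_mid', [551.0, -201.0, 16.0], 0.68), ('torch_head', [601.0, -192.0, 22.0], 0.73), ('torch_head', [267.0, -281.0, 15.0], 0.59), ('case', [530.0, 234.0, -2.0], 0.62), ('keeper_knob', [394.0, 239.0, 83.0], 0.5), ('tape', [448.0, 6.0, 2.0], 0.95), ('pliers', [552.0, -200.0, 5.0], 0.73), ('pliers', [480.0, 481.0, -2.0], 0.46), ('coupon', [512.0, -485.0, -1.0], 0.7)]
top [('torch_mid', [548.0, -202.0, 16.0], 0.9), ('torch_mid', [237.0, 312.0, 18.0], 0.81), ('torch_head', [189.0, 307.0, 17.0], 0.85), ('torch_head', [591.0, -194.0, 22.0], 0.58), ('case', [525.0, 235.0, 3.0], 0.8), ('keeper_knob', [386.0, 239.0, 78.0], 0.77), ('tape', [592.0, -194.0, 25.0], 0.2), ('pliers', [480.0, 480.0, 0.0], 0.86)]
-110 83 39.0 -4.3
-90 74 41.6 -10.7
-70 78 41.3 -9.3
-50 75 41.7 -7.5
-30 69 42.1 -10.1
-10 65 42.4 -8.6
10 42 39.0 -9.5
30 49 35.6 -5.2
50 42 34.7 -7.4
70 28 35.2 -5.6
25.5 [ 486.17133504 -362.22489903  179.31060884] [-0.41078219  0.40382998 -0.20560571]
```

View pics/fin.png

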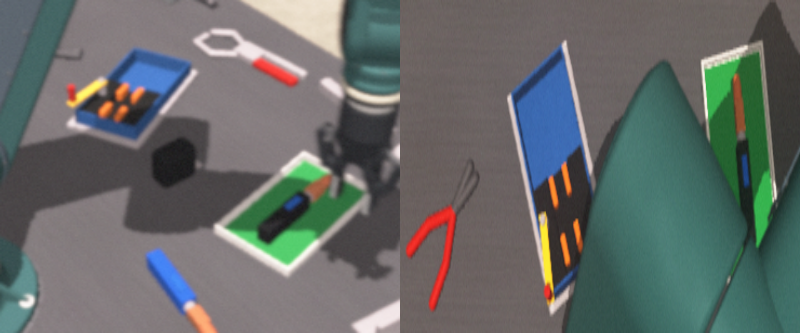

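The torch lies flat in the tray at (290,210), with its handle top level at 41–42 mm including about 2 mm of depth bias. The keeper is open at (85,95), the case is seated, and the tape, pliers and T piece have not moved. The gripper touches nothing.

```bash
python3 -c "
from cell import bot
print(bot.sign_off())"
```

```text
the job is handed in; nothing more can be done
None
```

I swung the keeper open, worked the torch free with the case still seated and laid it flat in the job tray, without moving the tape measure, pliers or T piece; the job was handed in at about 25.5 s.

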